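# Prime the mixer's hand lubricator

### The arm

A 6-joint arm with a two-finger parallel gripper is mounted at the origin on a cart in front of the work surface, level with it; the furniture and walls round the work are solid. World frame = base frame: x ahead of the robot, y to its left, z up, the work surface at z = 0. Lengths are in m, angles in rad, forces in N, time in s.
With the tool pointing down it reaches from about 0.25 to 0.85 m from the base axis. Payload 12.5 kg.
Tool frame: the origin (TCP) lies between the finger pads; the fingertips stand 14 mm ahead of it and the grasp point (between the pads) lies 5 mm behind it (manip.tcp_to_tips is the distance from the TCP to the fingertips, in m); z points along the fingers, x is the direction in which the jaws open and shut, and the axes are right-handed (so a half turn about z gives the same grasp; the last joint's range is limited). The gripper opens to 93 mm and grips with 3 to 60 N. Pads are 15 mm wide; open, the fingers measure 128 mm over their backs; the gripper's body (75 mm by 188 mm) begins 65 mm behind the grasp point.
Start: joints at [-1.242, 0.351, 1.652, -0, 1.139, -0.085], TCP at [0.221, -0.504, 0.203] pointing down, gripper open.
Joint ranges: [-2.75, 2.75], [-0.79, 2.1], [0.01, 2.65], [-1.57, 4.71], [0.07, 3.14], [-2.87, 2.87]. Speed limits (rad/s): [2.22, 2.22, 2.79, 3.14, 3.14, 3.14].

### API

Orientations are given as a unit quaternion [x, y, z, w].
In Python, from workcell import manip gives the robot as it stands. The module is installed in compiled form; this text tells all that it offers.
- The arm moves only by the tool move_arm, never from a script. Its argument "series" is one flat list of numbers, 6 for each row, row after row: the shift along the tool's x, y, z in mm, then the turn, a rotation vector about the tool's x, y, z in rad. In form: [dx, dy, dz, wx, wy, wz, dx, dy, dz, wx, wy, wz, ...]. A call has 1 to 8 rows; each row is the pose to reach, as a shift and turn from the pose commanded when the call began, along the tool's axes at that moment; what a row does not reach only later rows make up. A row lasts 1/8 s, in which the tool goes at most 62.5 mm and 10.7 degrees, less where a joint would pass 70% of its speed; a pose out of reach is approached as far as the arm can. A call with a gripper value outside its range is refused whole. "claw" is the closure, from 0 (fully open) to 1 (shut), set as the call begins (left out, the last holds). The fingers move at their own pace and stop on an object; the grip force is fixed at half the most. Time passes only in rows, so rows that repeat a pose let the fingers close. It gives the time, the measured TCP pose, the force and the opening at its end, in the units of the state.
- manip.read_state(): the state, without advancing time (a new reading comes with each control period).
- manip.snapshot(name): name is "scene" or "top"; returns (picture, depth): 400x640x3 uint8, red, green, blue; 400x640 float32, m along the optical axis (not along the pixel's ray), 0 where there is no reading.
- manip.calibration(name): a dict with "mtx" (3x3 intrinsics, pixels), "k1" (the pictures are not rectified: a ray, as slopes to the right and down, at radius r is drawn at 1 + k1 r^2 times it, then the intrinsics apply), "rvec" (rotation vector, rad) and "tvec" (3), from world to camera coordinates, as OpenCV has them. Camera axes: x right, y down, z forward; pixel columns grow to the right and rows downward; lengths in m; the calibration is good to about 2 mm. A picture is of the moment at which its call begins. calibration takes no time and is no camera call.
- manip.hand_in(): hands the job in, once; it reports no verdict.
The state is a dict: "time": time; "q": joint angles; "dq": joint speeds; "joint_torque": joint torques, N m; "tcp_pos": TCP position; "eef_rot": TCP orientation; "ft_force": force on the tool from outside, world axes, zero at the start; "ft_torque": the same for the moment, N m; "grip_width": finger opening in m.
Only numpy, scipy, OpenCV 4.12 (cv2) and the standard library are available. Lean on these libraries where they do the work, as an engineer would, in place of code of your own. Each camera call takes 0.05 s, during which the arm holds its last target. There are 200 camera calls.

### The job

Prime the mixer's bench lubricator: with the fingertips, push its round palm plunger all the way down and let it spring fully back up, again and again, until the steel indicator pin beside it stands fully out, then stop pumping at once and leave the plunger up. Work only by pressing the plunger: do not touch the pin, grasp or lift anything, or disturb the tin, vial and stopper standing around it.

Things in the scene. Friction and masses are not known exactly. Their poses are not given: they have to be found in the camera images.
- pump: The lubricator, fixed to the bench: dark steel base plate 100 x 165 x 10 mm, with a grey housing 62 x 126 mm up to z = 76 mm. Origin: centre of its underside, on the worktop; z up; x across its short side, away from its plain front plate; y along its long side, from the pin towards the plunger. The plunger's axis is at x = 0, y = +32 mm and the pin's at x = 0, y = -32 mm in this frame. The thing may be turned up to 30 degrees either way
- plunger_top (a point): Centre of the flat top of the black palm cap of the plunger (40 mm in diameter, top flat over 37 mm). It stands 150 mm above the worktop when up and 136 mm when fully down. It moves straight up and down
- pump_plunger (a joint): Plunger travel in m: 0 = up, 0.014 = fully down on its stop. A spring pushes it back: 8 N at the top to about 13 N at the bottom, and it is damped (press at 50 mm/s or less; it rises by itself in about 0.3 s). Pressing down clicks a ratchet one tooth on, and the rise then lifts the pin. A stroke must go at least 12 mm down and come fully back up, or the pin does not gain a notch
- pin_top (a point): Centre of the flat top of the pin's head. The pin is steel, 13 mm thick with turned rings 10 mm apart, its head 18 mm wide and 7 mm tall; it rises out of the short round boss (top 85 mm above the worktop) at the other end of the housing. Pin head top: 92 mm above the worktop fully in, 142 mm fully out, when the wider 15 mm collar at the pin's foot shows above the boss
- pump_pin (a joint): Pin rise in m: 0 = fully in, 0.050 = fully out. It starts anywhere from 0 to 0.020 and stays where it is left. After a full stroke it rests at a multiple of 0.010: each full stroke lifts it by 0.010 (the first one by 0.004 to 0.014 as it falls onto a notch), so three to five strokes are needed; it does not gain more after 0.050
- sample_tin: Round white lidded sample tin, 58 mm wide, 34 mm tall, loose bystander beside the pump. Origin: centre of its underside, z up
- capped_vial: Glass vial with a white screw cap, 26 mm wide, 59 mm tall, loose bystander. Origin: centre of its underside, z up
- rubber_stopper: Brown-red rubber stopper, 27 mm wide, 25 mm tall, loose bystander. Origin: centre of its underside, z up
There are look-alikes about, which are no part of the job. Of the things that look like the pump, the middle-sized one is meant.

How it is judged:
By the outcome, as a careful person would: the job done as asked, in the order asked, and still so for the second after the job is handed in, with the robot touching nothing.
It also fails if it takes over 58 s, if anything falls off the work surface, if the arm or the gripper's body presses on something with over 40 N, if the wrist force passes 120 N, or if a joint passes its speed limit or range.

## Working session

There is one attempt and no reset: what is moved stays moved. The work goes in short steps, Python scripts to look and compute and a tool call to move; the robot and the scene stay as the last step left them, time stands still between calls to the robot, and variables do not carry over. Pictures are saved under pics/ and viewed, about 8 in all and at most 12, crops included, and the job is handed in when it is done.

Besides the shell and the picture viewer there is one more tool, called after ">>>" in YAML: its name, and indented under it one key for each argument. move_arm: Moves the arm, as the interface text tells. Its arguments: {"type":"object","properties":{"series":{"type":"array","items":{"type":"number"}},"claw":{"type":"number"}},"required":["series"]}

```bash
mkdir -p pics; cat > h.py <<'E'
import numpy as np, cv2
from workcell import manip
def snap(n):
    p,d=manip.snapshot(n); return p,d
def cloud(n,d):
    c=manip.calibration(n); K=np.array(c["mtx"]); R=cv2.Rodrigues(np.array(c["rvec"],float))[0]; t=np.array(c["tvec"],float).ravel()
    v,u=np.mgrid[:400,:640]; xd=(u-K[0,2])/K[0,0]; yd=(v-K[1,2])/K[1,1]
    rd=np.hypot(xd,yd); r=rd.copy()
    for _ in range(10): r=rd/(1+c["k1"]*r*r)
    s=r/np.maximum(rd,1e-9)
    P=np.stack([xd*s*d,yd*s*d,d],-1)
    W=(P-t)@R; W[d==0]=np.nan
    return W
E
python3 - <<'E'
from h import *
for n in("scene","top"):
    p,d=snap(n); cv2.imwrite(f"pics/{n}0.png",p[...,::-1]); np.save(n,cloud(n,d))
    c=manip.calibration(n);R=cv2.Rodrigues(np.array(c["rvec"],float))[0];print(n,-R.T@np.ravel(c["tvec"]))
s=manip.read_state();print(s["time"],s["tcp_pos"],s["eef_rot"],s["ft_force"],s["grip_width"])
E
```

```text
scene [-0.280424    0.62965588  1.15056565]
top [0.23976155 0.06326684 1.6977498 ]
0.1 [ 0.22106574 -0.50328552  0.20208711] [ 8.37278654e-01 -5.46776191e-01 -3.92025361e-04 -3.13430658e-04] [ 0.07731684  0.13823415 -0.58443063] 0.09263903205734485
```

View pics/scene0.png

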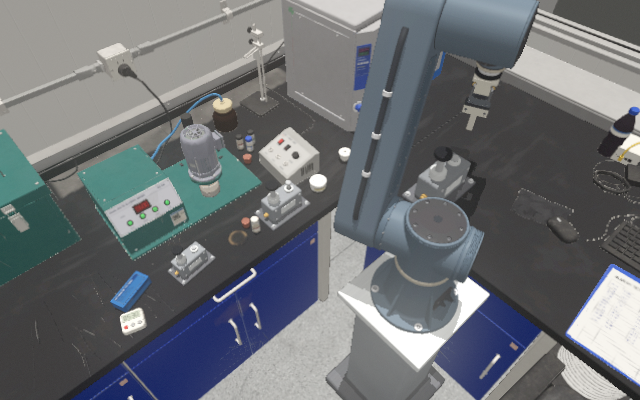

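View pics/top0.png

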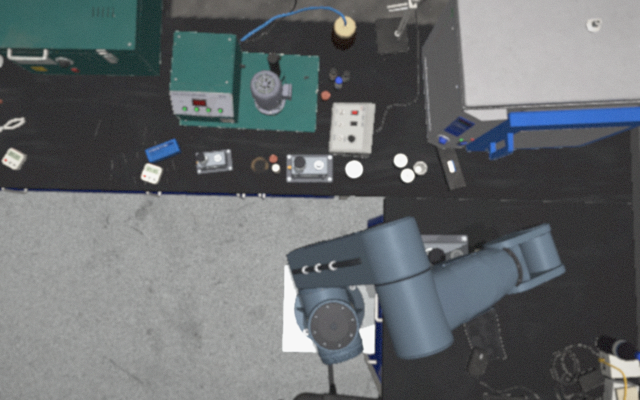

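Three pump look-alikes in the top view: a small one at (213,160), one at (310,167) and a large one under the arm at (445,250). The one at (310,167) fits: it looks middle-sized and has the tin (354,170), vial (276,168) and stopper (273,158) beside it. I'll confirm with a crop and with sizes from depth.

```bash
python3 - <<'E'
from h import *
a=cv2.imread("pics/scene0.png")[165:235,230:340]; b=cv2.imread("pics/top0.png")[135:195,260:370]
a=cv2.resize(a,(770,490),interpolation=cv2.INTER_CUBIC)[:, :385*2]; b=cv2.resize(b,(770,420),interpolation=cv2.INTER_CUBIC)
cv2.imwrite("pics/c1.png",cv2.resize(np.vstack([a,b]),(0,0),fx=.65,fy=.65))
for n,boxes in(("top",[(190,145,235,178),(284,148,336,185),(420,232,475,268)]),("scene",[(160,235,220,285),(250,175,315,230),(400,145,480,210)])):
    W=np.load(n+".npy")
    for x0,y0,x1,y1 in boxes:
        P=W[y0:y1,x0:x1].reshape(-1,3);P=P[np.isfinite(P[:,0])]
        print(n,"zmax",np.sort(P[:,2])[-8:].round(3))
        for lo,hi in((.006,.02),(.07,.08),(.087,.13),(.135,.16)):
            Q=P[(P[:,2]>lo)&(P[:,2]<hi)]
            if len(Q)>4:
                r=cv2.minAreaRect(Q[:,:2].astype(np.float32)*1000); print(lo,len(Q),Q.mean(0).round(4),"med",np.median(Q,0).round(3),np.round(r[0]),np.round(r[1]),round(r[2],1))
E
```

```text
top zmax [0.118 0.119 0.119 0.119 0.119 0.119 0.12  0.125]
0.006 225 [0.5022 0.414  0.0097] med [0.49  0.406 0.009] [511. 429.] [116. 157.] 1.8
0.07 26 [0.5065 0.428  0.073 ] med [0.507 0.436 0.073] [509. 424.] [21. 59.] 7.4
0.087 67 [0.5064 0.4464 0.1131] med [0.506 0.446 0.113] [506. 447.] [27. 28.] 84.4
top zmax [0.155 0.155 0.155 0.155 0.156 0.156 0.157 0.159]
0.006 429 [0.4883 0.0777 0.0109] med [0.474 0.078 0.01 ] [499.  81.] [185. 125.] 88.3
0.07 364 [0.4906 0.0734 0.0749] med [0.486 0.071 0.075] [496.  67.] [ 80. 161.] 12.8
0.087 51 [0.4886 0.0753 0.1012] med [0.489 0.055 0.098] [485.  82.] [28. 91.] 19.2
0.135 118 [0.4933 0.1132 0.1486] med [0.493 0.114 0.148] [494. 113.] [38. 36.] 1.7
top zmax [0.765 0.765 0.765 0.766 0.767 0.767 0.768 0.771]
0.006 314 [ 0.2551 -0.4042  0.0129] med [ 0.255 -0.404  0.013] [ 242. -413.] [ 71. 189.] 1.3
0.087 432 [ 0.2199 -0.3911  0.1081] med [ 0.223 -0.395  0.107] [ 219. -384.] [ 78. 144.] 17.1
0.135 9 [ 0.2123 -0.3146  0.137 ] med [ 0.214 -0.314  0.137] [ 213. -315.] [ 7. 24.] 57.4
scene zmax [0.118 0.118 0.118 0.119 0.119 0.119 0.12  0.12 ]
[... 381 characters left out ...]
 [219. 242.] 55.4
0.07 376 [0.4852 0.0871 0.0752] med [0.481 0.082 0.075] [492.  84.] [ 65. 126.] 0.5
0.087 143 [0.4899 0.0992 0.1004] med [0.489 0.114 0.096] [494.  90.] [37. 89.] 3.0
0.135 117 [0.49   0.1176 0.1485] med [0.489 0.117 0.149] [493. 115.] [38. 39.] 42.1
scene zmax [0.484 0.486 0.487 0.487 0.49  0.491 0.496 0.499]
0.006 447 [ 0.1775 -0.3633  0.013 ] med [ 0.15  -0.375  0.013] [ 228. -430.] [224. 329.] 26.9
0.07 108 [ 0.1713 -0.321   0.0753] med [ 0.154 -0.287  0.076] [ 161. -347.] [184.  72.] 63.9
0.087 903 [ 0.1814 -0.3497  0.1066] med [ 0.177 -0.342  0.106] [ 195. -367.] [ 93. 183.] 1.4
0.135 59 [ 0.1888 -0.3159  0.1455] med [ 0.188 -0.315  0.144] [ 184. -319.] [42. 25.] 50.3
```

View pics/c1.png

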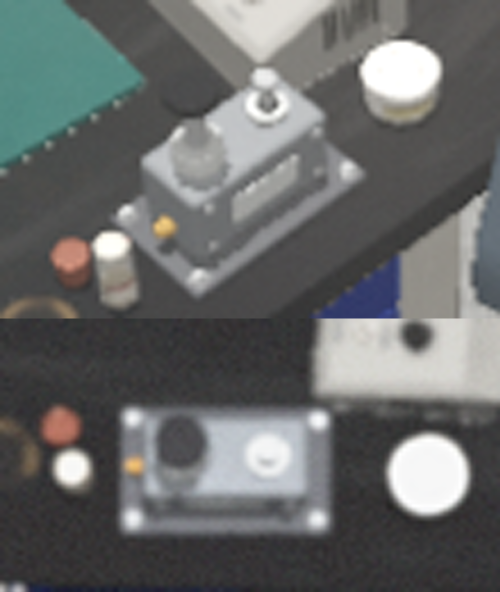

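The crop confirms the middle pump: black cap at about (180,440) in the crop's top view, pin at (268,455), with the tin to its right and the vial and stopper to its left. The cap heights (0.119 m small, 0.150 m this one, the large one bigger) agree. The plunger is at about (0.493, 0.115).

```bash
python3 - <<'E'
from h import *
from scipy.spatial.transform import Rotation as Ro
s=manip.read_state();R=Ro.from_quat(s["eef_rot"]);p=s["tcp_pos"]
print(R.as_matrix().round(3),manip.tcp_to_tips)
for g in([.221,-.504,.33],[.33,-.25,.33],[.493,.115,.33],[.493,.115,.185]): print(g,(R.inv().apply(np.array(g)-p)*1000).round(1))
g=Ro.from_matrix(np.array([[1,0,0],[0,-1,0],[0,0,-1]])) ; print((R.inv()*g).as_rotvec())
# tall stuff height map
W=np.load("top.npy").reshape(-1,3);W=W[np.isfinite(W[:,0])]
for x in np.arange(.15,.85,.05): print(round(x,2),[int(1000*max([z for z in [0]+list(W[(abs(W[:,0]-x)<.025)&(abs(W[:,1]-y)<.025),2])])) for y in np.arange(-.5,.35,.05)])
E
```

```text
[[ 0.402 -0.916 -0.   ]
 [-0.916 -0.402  0.001]
 [-0.001 -0.    -1.   ]] 0.014
[0.221, -0.504, 0.33] [   0.5    0.3 -127.9]
[0.33, -0.25, 0.33] [-188.2 -201.6 -127.7]
[0.493, 0.115, 0.33] [-456.9 -497.6 -127.4]
[0.493, 0.115, 0.185] [-456.8 -497.6   17.6]
[-6.63242036e-04  8.29554135e-04 -1.15701813e+00]
0.15 [568, 585, 621, 654, 688, 721, 761, 780, 779, 761, 666, 581, 461, 295, 0, 0, 0]
0.2 [555, 586, 620, 652, 674, 702, 734, 778, 782, 775, 712, 590, 448, 313, 0, 0, 0]
0.25 [552, 574, 592, 591, 111, 0, 0, 775, 782, 779, 722, 587, 258, 0, 0, 0, 0]
0.3 [549, 551, 10, 10, 7, 0, 6, 763, 776, 757, 0, 0, 0, 0, 0, 0, 0]
0.35 [10, 7, 11, 11, 8, 11, 7, 0, 0, 0, 0, 0, 0, 0, 0, 0, 0]
0.4 [8, 12, 8, 12, 9, 8, 9, 9, 5, 10, 9, 4, 8, 8, 8, 7, 9]
0.45 [14, 32, 31, 7, 44, 45, 7, 9, 37, 39, 78, 83, 88, 82, 54, 11, 10]
0.5 [337, 30, 32, 36, 45, 49, 45, 7, 40, 41, 81, 113, 158, 153, 65, 12, 10]
0.55 [421, 419, 427, 161, 10, 50, 43, 102, 110, 99, 78, 64, 18, 26, 31, 10, 11]
0.6 [454, 457, 459, 457, 11, 9, 9, 101, 108, 108, 79, 27, 24, 11, 9, 10, 7]
0.65 [459, 457, 458, 456, 9, 8, 14, 103, 107, 101, 84, 27, 28, 28, 287, 284, 28]
0.7 [460, 458, 458, 460, 9, 10, 13, 103, 105, 97, 82, 27, 34, 273, 289, 290, 32]
0.75 [459, 460, 457, 458, 447, 17, 13, 9, 8, 11, 31, 34, 28, 232, 289, 286, 28]
0.8 [460, 458, 458, 459, 452, 10, 9, 11, 11, 64, 66, 25, 30, 140, 291, 148, 27]
```

>>> move_arm:
  series: [0,0,-60,0,0,0,0,0,-120,0,0,0,-40,-40,-128,0,0,-0.1,-75,-80,-128,0,0,-0.25,-115,-120,-128,0,0,-0.4,-150,-160,-128,0,0,-0.55,-188,-202,-128,0,0,-0.7,-188,-202,-128,0,0,-0.7]
  claw: 1

```text
time: 1.1
tcp_pos: [0.3314, -0.2477, 0.3307]
eef_rot: [0.975, -0.224, 0.0, -0.0]
ft_force: [0.3, -0.0, -0.2]
grip_width: 0.0181
```

>>> move_arm:
  series: [-2,-50,0,0,0,-0.06,-4,-105,0,0,0,-0.14,-6,-160,0,0,0,-0.22,-8,-215,0,0,0,-0.3,-10,-270,0,0,0,-0.38,-11,-325,0,0,0,-0.455,-13,-375,0,0,0,-0.455,-13,-398,0,0,0,-0.455]

```text
time: 2.1
tcp_pos: [0.4954, 0.1138, 0.3299]
eef_rot: [1.0, -0.001, -0.0, 0.0]
ft_force: [0.0, -0.6, 0.6]
grip_width: 0.0003
```

```bash
python3 - <<'E'
from h import *
o=[]
for n,(x0,y0,x1,y1) in(("scene",(230,130,340,240)),("top",(260,125,370,195))):
    p,d=snap(n);W=cloud(n,d);np.save(n+"1",W)
    c=p[y0:y1,x0:x1,::-1];o.append(cv2.resize(c,None,fx=5,fy=5,interpolation=cv2.INTER_CUBIC))
    M=(abs(W[...,0]-.488)<.02)&(abs(W[...,1]-.05)<.02)&(W[...,2]>.086)&(W[...,2]<.15)
    Q=W[M];print(n,len(Q),np.sort(Q[:,2])[-10:].round(3) if len(Q) else "")
    B=W[...,2];M=(abs(W[...,0]-.493)<.03)&(abs(W[...,1]-.115)<.03)&(B>.142)&(B<.157)
    Q=W[M];print("cap",len(Q),Q.mean(0) if len(Q) else "", cv2.minAreaRect(Q[:,:2].astype(np.float32)*1000) if len(Q)>4 else "")
im=np.vstack(o);cv2.imwrite("pics/c2.png",cv2.resize(im,None,fx=.66,fy=.66))
s=manip.read_state();print(s["tcp_pos"],s["eef_rot"],s["ft_force"],s["grip_width"])
E
```

```text
scene 49 [0.111 0.111 0.111 0.111 0.111 0.112 0.112 0.113 0.114 0.115]
cap 112 [0.49083999 0.11690125 0.14868598] ((492.15869140625, 116.86033630371094), (37.26671600341797, 34.775569915771484), 51.79133987426758)
top 0 
cap 11 [0.49998198 0.12273378 0.15140361] ((499.7332763671875, 120.90142059326172), (4.956883430480957, 19.756567001342773), 4.288347244262695)
[0.49523901 0.11330958 0.32971192] [ 9.99999453e-01 -8.50394624e-04 -6.01923891e-04  9.13137171e-05] [0.19174163 0.82530354 0.22285263] 0.0005824912038810449
```

View pics/c2.png

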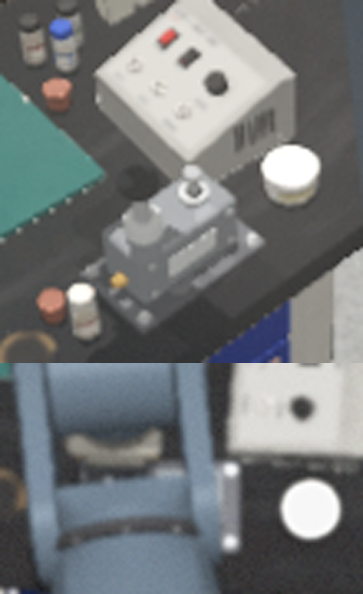

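Pin starts at about 0.110 m, so its rise is about 0.018 m. The bystanders are undisturbed. Next I descend to just above the cap.

>>> move_arm:
  series: [-2,-2,40,0,0,0,-2,-2,80,0,0,0,-2,-2,120,0,0,0,-2,-2,145,0,0,0,-2,-2,158,0,0,0,-2,-2,160,0,0,0]

```text
time: 2.95
tcp_pos: [0.4925, 0.1139, 0.1704]
eef_rot: [1.0, -0.002, -0.0, 0.0]
ft_force: [-0.4, -0.0, -0.4]
grip_width: 0.0007
```

>>> move_arm:
  series: [0,0,5,0,0,0,0,0,10,0,0,0,0,0,15,0,0,0,0,0,19,0,0,0,0,0,19.5,0,0,0,0,0,19.5,0,0,0]

```text
time: 3.7
tcp_pos: [0.4925, 0.1147, 0.1511]
eef_rot: [1.0, -0.001, 0.0, -0.0]
ft_force: [0.9, -1.1, 0.1]
grip_width: 0.0003
```

Tips read 0.137 m but there is no force, where I'd expect about 13 N. Looking before going on.

```bash
python3 - <<'E'
from h import *
p,d=snap("scene");W=cloud("scene",d)
cv2.imwrite("pics/c3.png",cv2.resize(p[110:230,220:350,::-1],None,fx=5,fy=5,interpolation=cv2.INTER_CUBIC))
s=manip.read_state();print(s["tcp_pos"],s["ft_force"],s["joint_torque"])
c=manip.calibration("scene")
K=np.array(c["mtx"]);pt=lambda P:cv2.projectPoints(np.array([P],float),np.array(c["rvec"],float),np.array(c["tvec"],float),K,np.array([c["k1"],0,0,0],float))[0].ravel()
print(pt([.4925,.1147,.137]),pt([.4925,.115,.150]),"tipcrop",(pt([.4925,.1147,.137])-[220,110])*5)
E
```

```text
[0.49258119 0.11474623 0.15115107] [ 0.01176569 -0.16198817 -0.40972526] [ 2.25093107e-03 -4.58647907e+01 -2.57190496e+01  6.65580248e-02
  8.71234988e-04 -1.93481419e-04]
[271.75441159 186.45351607] [271.33752475 183.64534925] tipcrop [258.77205793 382.26758034]
```

View pics/c3.png

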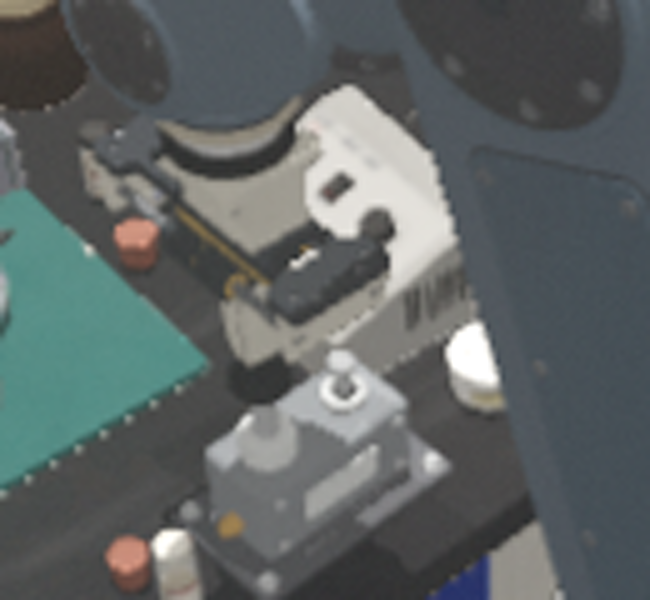

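```bash
python3 - <<'E'
from h import *
p,d=snap("scene");W=cloud("scene",d);W0=np.load("scene1.npy")
np.set_printoptions(linewidth=200)
for w in(W0,W):
    print("z mm");print((w[176:194:1,262:284:2,2]*1000).round())
print("x");print((W[176:194,262:284:2,0]*1000).round());print("y");print((W[176:194,262:284:2,1]*1000).round())
print(p[176:194,262:284:2].mean(-1).round())
E
```

```text
z mm
[[ -3.   1.   1.  -2.   2.  -3.   9.  20.  32.  41.  50.]
 [ -1.  -1.  -1.   1.  -3.  -4.  -3.  14.  26.  36.  49.]
 [ -3.   1.  -4.   1.   0.   2.   1.  12.  19.  30.  43.]
 [  4.   2.  -1.   3.  -2.   1.  -1.   1.  21.  25.  35.]
 [ -2.   1.   3. 153. 151. 149. 149.  -1.   5.  18.  29.]
 [ -2.   2.  -0. 152. 148. 150. 152. 151.   0.  10.  23.]
 [ -0.  -2. 152. 150. 146. 150. 149. 149.   3.  10.  22.]
 [  1.   1. 147. 148. 147. 146. 148. 150.   0.  -1.  13.]
 [ -5.   1. 154. 147. 148. 147. 148. 151.   4.  -2.   6.]
 [ -1.  -3. 146. 147. 152. 154. 148. 147.  -3.  -1.  72.]
 [ -0.   1. 151. 149. 149. 148. 152. 147.  -1.  78.  71.]
 [ -0.   0. 151. 149. 153. 147. 149. 146.   1.  76.  77.]
 [ -1.  -0. 145. 151. 150. 151. 148. 143.  74.  75.  74.]
 [  4.   2.  -3. 145. 145. 145. 144.  74.  78.  79.  79.]
 [ -0.  -4.  -2.   2. 141. 139. 127.  74.  69.  77.  73.]
 [  0.  -3.   2.  -4. 124. 123. 121.  75.  78.  77.  75.]
 [  4.   1.  -0.  -0. 117. 120. 120.  94.  74.  74.  77.]
 [  1.  -4.  -0.  96. 110. 117. 112.  97.  73.  75.  72.]]
z mm
[[  2.  -1. 184. 193. 201. 199. 194. 276. 279
[... 3438 characters left out ...]
5.]
 [ 85.  76.  65.  81. 126.  85.  55.  61. 111. 124. 124.]
 [ 85.  74.  58.  55.  78.  55.  54.  54.  72.  93. 126.]
 [ 79.  73.  55.  53.  54.  55.  53.  55.  68.  77. 122.]
 [ 74.  77.  56.  54.  53.  54.  55.  54.  67.  77. 150.]
 [ 75.  75.  59.  53.  55.  53.  53.  55.  63. 100. 175.]
 [ 76.  76.  56.  54.  54.  54.  54.  53.  94. 165. 181.]
 [ 76.  76.  65.  55.  54.  56.  54.  55. 150. 181. 181.]
 [ 75.  76.  72.  55.  52.  54.  58. 109. 176. 180. 180.]
 [ 74.  74.  76.  69.  55.  56.  77. 167. 182. 181. 180.]
 [ 75.  72.  72.  75. 110. 120. 121. 175. 181. 181. 179.]
 [ 75.  71.  71.  75. 133. 138. 133. 166. 179. 181. 180.]
 [ 71.  69.  72. 140. 183. 139. 134. 161. 153. 181. 180.]]
```

The depth shows the cap is still up at 0.150 m and the fingertips are visibly above it, ending at about 0.165 m. The tips are therefore higher than the stated geometry says. I'll feel my way down by force.

>>> move_arm:
  series: [0,0,3,0,0,0,0,0,6,0,0,0,0,0,9,0,0,0,0,0,9,0,0,0]

```text
time: 4.3
tcp_pos: [0.4923, 0.1147, 0.1417]
eef_rot: [1.0, -0.001, -0.0, 0.0]
ft_force: [0.4, 0.0, 0.4]
grip_width: 0.0005
```

>>> move_arm:
  series: [0,0,3,0,0,0,0,0,5,0,0,0,0,0,5,0,0,0]

```text
time: 4.68
tcp_pos: [0.4924, 0.1147, 0.1369]
eef_rot: [1.0, -0.001, -0.0, 0.0]
ft_force: [1.0, -0.2, -0.2]
grip_width: 0.0005
```

>>> move_arm:
  series: [0,0,2,0,0,0,0,0,4,0,0,0,0,0,4,0,0,0]

```text
time: 5.05
tcp_pos: [0.4926, 0.1147, 0.1334]
eef_rot: [1.0, -0.001, 0.0, -0.0]
ft_force: [-1.9, -0.5, 8.1]
grip_width: 0.0004
```

```bash
python3 - <<'E'
from h import *
p,d=snap("scene");W=cloud("scene",d)
np.set_printoptions(linewidth=200)
print((W[176:194,262:284:2,2]*1000).round())
print(p[176:194,262:284:2].mean(-1).round())
cv2.imwrite("pics/c4.png",cv2.resize(p[150:220,240:310,::-1],None,fx=8,fy=8,interpolation=cv2.INTER_CUBIC))
E
```

```text
[[ -1.  -3. 185. 190. 201. 251. 267. 271. 276. 276. 274.]
 [ -1.   1. 183. 188. 195. 196. 251. 270. 278. 274. 270.]
 [  2.  -5. 168. 185. 193. 189. 249. 267. 272. 271. 260.]
 [  1.  -2. 174. 177. 187. 187. 182. 261. 268. 265. 256.]
 [ -3.   2. 168. 171. 181. 183. 176. 257. 264. 262. 248.]
 [  1.  -2. 158. 167. 178. 177. 173. 251. 257. 247. 242.]
 [  2.   1. 155. 161. 173. 170. 163. 248. 247. 246. 241.]
 [ -2.   1. 149. 159. 169. 174. 162. 242. 247. 241. 238.]
 [  1.   2. 146. 154. 162. 165. 156. 240. 242. 238.   6.]
 [  0.   1. 146. 149. 158. 161. 153. 148. 239.  -1.  79.]
 [  5.  -1. 145. 152. 152. 150. 150. 151.  -5.  73.  80.]
 [  0.   0. 144. 149. 150. 147. 151. 148.   2.  75.  75.]
 [  1.  -5. 146. 151. 151. 149. 146. 141.  78.  74.  75.]
 [ -0.   1.  -4. 145. 143. 145. 142.  74.  76.  73.  75.]
 [ -5.  -1.  -0.   3. 144. 139. 140.  78.  78.  74.  75.]
 [ nan   0.  -2.   4. 123. 126. 122.  74.  73.  76.  76.]
 [ -2.  -2.  -3.  -4. 117. 116. 115.  94.  75.  74.  74.]
 [ -1.  -3.  -2.  93. 111. 114. 114.  97.  73.  74.  75.]]
[[ 80.  80. 151. 146. 143. 101.  76.  71.  76.  65.  64
[... 289 characters left out ...]
2.]
 [ 85.  77. 114. 142. 151. 152. 151. 151. 151. 120. 153.]
 [ 84.  76.  75. 136. 151. 152. 151. 146. 152. 139. 154.]
 [ 77.  76.  57. 126. 149. 152. 132. 107. 149. 152. 137.]
 [ 75.  77.  56.  91. 150. 133.  89.  73. 152. 139. 152.]
 [ 76.  76.  57.  60. 120.  95.  57.  63. 123. 118. 174.]
 [ 74.  76.  56.  54.  73.  63.  54.  55. 102. 164. 181.]
 [ 75.  76.  64.  54.  59.  57.  56.  54. 151. 180. 180.]
 [ 76.  75.  72.  55.  56.  57.  57.  88. 176. 180. 182.]
 [ 75.  74.  75.  66.  54.  55.  74. 163. 181. 180. 181.]
 [ 75.  73.  74.  76. 108. 116. 120. 176. 181. 180. 179.]
 [ 74.  71.  71.  72. 133. 136. 134. 166. 180. 181. 179.]
 [ 70.  70.  72. 141. 183. 137. 135. 161. 154. 143. 170.]]
```

View pics/c4.png

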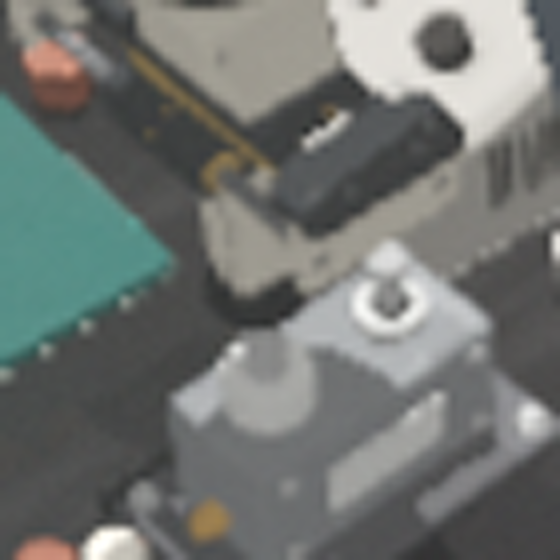

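Contact: 8.1 N, the spring preload, with TCP at 0.1334 m. So the true tips are about 16 mm higher than the state implies; I'll trust contact and image over the stated offset. One stroke down, reading force at the bottom.

>>> move_arm:
  series: [0,0,4,0,0,0,0,0,8,0,0,0,0,0,12,0,0,0,0,0,14,0,0,0,0,0,14,0,0,0]

```text
time: 5.72
tcp_pos: [0.4927, 0.1147, 0.1201]
eef_rot: [1.0, -0.001, 0.0, -0.0]
ft_force: [-5.2, -0.5, 15.3]
grip_width: 0.0004
```

>>> move_arm:
  series: [0,0,1,0,0,0,0,0,1.5,0,0,0,0,0,1.5,0,0,0]

```text
time: 6.1
tcp_pos: [0.4929, 0.1148, 0.12]
eef_rot: [1.0, -0.001, 0.001, -0.0]
ft_force: [-12.0, -1.5, 32.4]
grip_width: 0.0008
```

Stop found at TCP z 0.120 m (force jumped to 32 N). Releasing.

>>> move_arm:
  series: [0,0,-5,0,0,0,0,0,-10,0,0,0,0,0,-16,0,0,0,0,0,-24,0,0,0,0,0,-24,0,0,0,0,0,-24,0,0,0,0,0,-24,0,0,0]

```text
time: 6.98
tcp_pos: [0.4923, 0.1147, 0.1413]
eef_rot: [1.0, -0.001, -0.0, 0.0]
ft_force: [0.7, 0.7, -0.3]
grip_width: 0.0002
```

```bash
cat > chk.py <<'E'
from h import *
import sys
p,d=snap("scene");W=cloud("scene",d)
M=(abs(W[...,0]-.49)<.025)&(abs(W[...,1]-.053)<.02)&(W[...,2]>.09)&(W[...,2]<.16)
Q=W[M];z=np.sort(Q[:,2]);print("pin",len(z),z[-12:].round(3),Q[Q[:,2]>z[-10]].mean(0).round(3))
M=(abs(W[...,0]-.493)<.025)&(abs(W[...,1]-.115)<.025)&(W[...,2]>.125)&(W[...,2]<.156)&(p.mean(-1)<62)
print("cap",M.sum(),np.median(W[M][:,2]).round(4),np.percentile(W[M][:,2],75).round(4))
cv2.imwrite("pics/%s.png"%sys.argv[1],cv2.resize(p[150:220,240:330,::-1],None,fx=7,fy=7,interpolation=cv2.INTER_CUBIC))
s=manip.read_state();print(s["time"],s["tcp_pos"],s["ft_force"])
E
python3 chk.py s1
```

```text
pin 42 [0.12  0.12  0.121 0.121 0.122 0.123 0.123 0.124 0.124 0.125 0.125 0.128] [0.491 0.054 0.124]
cap 59 0.1484 0.1505
7.025 [0.49231743 0.11468939 0.1412583 ] [-0.67126224 -0.13968424  0.41068497]
```

Pin head now at about 0.122 m (rise 0.030), cap fully up. Second stroke.

>>> move_arm:
  series: [0,0,6,0,0,0,0,0,11,0,0,0,0,0,16,0,0,0,0,0,20,0,0,0,0,0,22.5,0,0,0,0,0,22.5,0,0,0,0,0,22.5,0,0,0]

```text
time: 7.9
tcp_pos: [0.4927, 0.1148, 0.1201]
eef_rot: [1.0, -0.001, 0.0, -0.0]
ft_force: [-6.2, -0.3, 19.8]
grip_width: 0.0008
```

>>> move_arm:
  series: [0,0,-5,0,0,0,0,0,-10,0,0,0,0,0,-16,0,0,0,0,0,-22.5,0,0,0,0,0,-22.5,0,0,0,0,0,-22.5,0,0,0,0,0,-22.5,0,0,0]

```text
time: 8.78
tcp_pos: [0.4923, 0.1147, 0.1413]
eef_rot: [1.0, -0.001, -0.0, 0.0]
ft_force: [-0.2, -0.3, -0.6]
grip_width: 0.0004
```

```bash
python3 chk.py s2
```

```text
pin 36 [0.119 0.12  0.125 0.126 0.127 0.129 0.129 0.13  0.131 0.132 0.132 0.133] [0.488 0.054 0.13 ]
cap 58 0.1477 0.1501
8.825 [0.49233471 0.11466915 0.1413101 ] [-0.25223089  0.74897624  0.17552644]
```

View pics/s2.png

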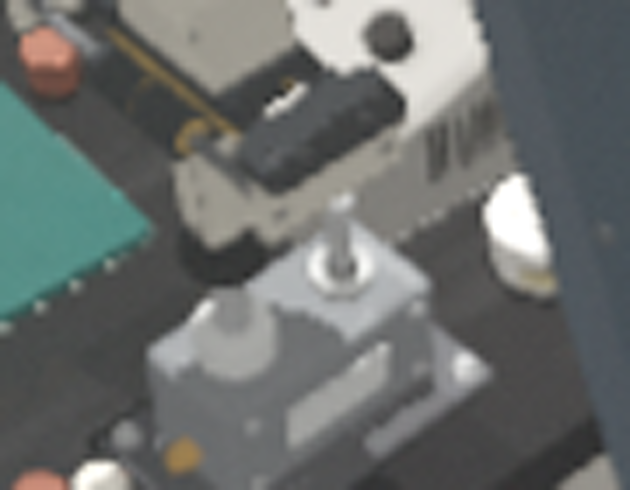

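The pin head is at (343,203) in the crop, at about 0.131 m, so its rise is about 0.040. The cap is up. Third stroke.

>>> move_arm:
  series: [0,0,6,0,0,0,0,0,11,0,0,0,0,0,16,0,0,0,0,0,20,0,0,0,0,0,22.5,0,0,0,0,0,22.5,0,0,0,0,0,22.5,0,0,0]

```text
time: 9.7
tcp_pos: [0.4927, 0.1148, 0.1201]
eef_rot: [1.0, -0.001, 0.0, -0.0]
ft_force: [-6.3, -1.0, 18.5]
grip_width: 0.0006
```

>>> move_arm:
  series: [0,0,-5,0,0,0,0,0,-10,0,0,0,0,0,-16,0,0,0,0,0,-22.5,0,0,0,0,0,-22.5,0,0,0,0,0,-22.5,0,0,0,0,0,-22.5,0,0,0]

```text
time: 10.58
tcp_pos: [0.4923, 0.1147, 0.1413]
eef_rot: [1.0, -0.001, -0.0, 0.0]
ft_force: [0.2, -0.1, -0.8]
grip_width: 0.0004
```

```bash
python3 chk.py s3
```

```text
pin 34 [0.118 0.12  0.12  0.122 0.122 0.122 0.124 0.125 0.127 0.128 0.132 0.133] [0.491 0.053 0.126]
cap 61 0.1483 0.1504
10.625 [0.49237249 0.11467976 0.14131387] [-0.79618429  0.16808026  0.90688498]
```

The pin reading is unclear. I'll lift clear and take a clean look.

>>> move_arm:
  series: [0,0,-50,0,0,0,0,0,-110,0,0,0,0,0,-170,0,0,0,0,0,-190,0,0,0,0,0,-190,0,0,0]

```text
time: 11.25
tcp_pos: [0.4929, 0.1147, 0.3325]
eef_rot: [1.0, -0.001, 0.001, -0.0]
ft_force: [-0.3, -0.9, -1.1]
grip_width: 0.0003
```

```bash
python3 chk.py s4; python3 - <<'E'
from h import *
c=manip.calibration("scene")
for z in(.122,.132,.142): print(z,cv2.projectPoints(np.array([[.489,.0505,z]]),np.array(c["rvec"],float),np.array(c["tvec"],float),np.array(c["mtx"]),np.array([c["k1"],0,0,0],float))[0].ravel())
p,d=snap("scene");W=cloud("scene",d);np.set_printoptions(linewidth=200)
print((W[168:192,282:298,2]*1000).round())
E
python3 - <<'E'
import cv2,numpy as np
a=cv2.imread("pics/s4.png");b=cv2.imread("pics/s3.png")
cv2.imwrite("pics/s34.png",np.hstack([b[100:400,150:500],a[100:400,150:500]]))
E
```

```text
pin 59 [0.14  0.14  0.141 0.141 0.141 0.141 0.142 0.142 0.142 0.143 0.145 0.145] [0.492 0.053 0.142]
cap 6 0.1478 0.1493
11.3 [0.49234175 0.11468557 0.33096175] [ 0.16542784  0.75617957 -0.34156491]
0.122 [288.69933459 180.06100173]
0.132 [288.53790985 177.89045765]
0.142 [288.37467665 175.6959619 ]
[[ 65.  63.  61.  64.  65.  66.  67.  70.  67.  71.  71.  75.  73.  79.  72.  75.]
 [ 61.  61.  66.  65.  67.  64.  73.  72.  71.  68.  68.  72.  75.  71.  76.  72.]
 [ 59.  64.  63.  60.  63.  69.  68.  68.  75.  68.  74.  71.  69.  73.  72.  67.]
 [ 58.  64.  64.  67.  61.  65.  65.  67.  66.  66.  72.  69.  72.  68.  72.  61.]
 [ 62.  62.  65.  65.  65.  65.  62.  66.  65.  63.  67.  68.  66.  67.  64.  60.]
 [ 58.  60.  59.  66.  65. 137. 143.  66.  65.  66.  67.  68.  61.  62.  57.  56.]
 [ 59.  57.  59. 141. 141. 143. 141. 141.  63.  66.  66.  61.  58.  54.  49.  51.]
 [ 53.  56.  58. 144. 141. 143. 141. 140.  63.  64.  60.  55.  50.  47.  45.  39.]
 [ 51.  56.  54. 143. 140. 146. 138. 146.  56.  58.  54.  48.  49.  43.  45.  42.]
 [ 51.  46.  50. 134. 141. 142. 140. 136.  55.  53. 
[... 493 characters left out ...]
 70.  81.  17.  18.   8.   7.   4.]
 [  5.  72.  77.  75. 103. 108. 107. 101.  77.  75.  77.  77.  73.  11.   1.  -3.]
 [ 75.  75.  78.  81. 101.  99.  97. 102.  89.  85.  80.  78.  77.  72.   2.   1.]
 [ 74.  79.  82.  84.  88.  96.  98.  92.  88.  86.  81.  78.  76.  77.  79.  -7.]
 [ 75.  76.  87.  82.  87.  88.  92.  89.  84.  83.  93.  74.  72.  77.  77.  76.]
 [ 76.  77.  86.  81.  84.  88.  88.  87.  86.  90.  85.  75.  80.  73.  70.  76.]
 [ 76.  75.  80.  89.  85.  81.  86.  87.  85.  88.  84.  76.  77.  74.  77.  76.]
 [ 77.  71.  78.  83.  80.  84.  88.  91.  83.  81.  77.  73.  73.  74.  71.  76.]
 [ 74.  78.  74.  81.  81.  83.  79.  82.  80.  75.  74.  74.  73.  78.  72.  76.]]
```

View pics/s34.png

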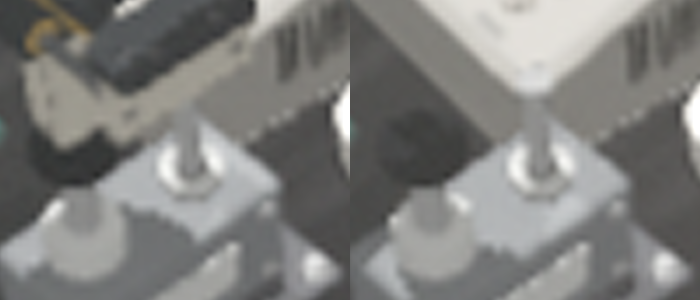

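After lifting, the pin head top reads 0.1415 m, at (288,175): fully out. In the earlier view the hand covered it. One last check of cap and bystanders, then hand in.

```bash
python3 - <<'E'
from h import *
p,d=snap("scene");W=cloud("scene",d);W0=np.load("scene1.npy")
M=(np.hypot(W[...,0]-.492,W[...,1]-.116)<.017)&(W[...,2]>.125)&(W[...,2]<.16);print("cap",M.sum(),np.median(W[M][:,2]))
e=abs(W[...,2]-W0[...,2])[165:240,230:340]>.015;print("changed px rows/cols",np.argwhere(e)[:40].tolist() and (np.argwhere(e)+[165,230]).min(0),(np.argwhere(e)+[165,230]).max(0),e.sum())
print((np.argwhere(e)+[165,230]).tolist()[:60])
manip.hand_in()
E
```

```text
cap 80 0.1493123732188351
changed px rows/cols [165 285] [239 339] 87
[[165, 337], [166, 337], [167, 337], [168, 337], [169, 337], [170, 337], [171, 338], [172, 338], [173, 287], [173, 288], [173, 338], [174, 285], [174, 286], [174, 287], [174, 288], [174, 289], [174, 338], [175, 285], [175, 286], [175, 287], [175, 288], [175, 289], [175, 338], [176, 285], [176, 286], [176, 287], [176, 288], [176, 289], [176, 338], [177, 285], [177, 286], [177, 287], [177, 288], [177, 289], [177, 338], [178, 286], [178, 287], [178, 288], [178, 289], [178, 338], [179, 286], [179, 287], [179, 288], [179, 289], [179, 338], [180, 287], [180, 289], [181, 285], [181, 290], [181, 339], [182, 285], [182, 290], [182, 339], [183, 285], [183, 290], [183, 339], [184, 339], [185, 339], [186, 339], [187, 339]]
the job is handed in; nothing more can be done
```

I primed the middle-sized pump with three full strokes of closed fingertips. Each went down to the stop and came fully back up. I then stopped, lifted the hand about 0.18 m clear and handed the job in at about 11.4 s.

- **Pin:** the head top measured about 0.1415 m, against 0.142 m for fully out. It read about 0.111 m at the start, then 0.122 m and 0.131 m after the first two strokes.
- **Plunger:** the cap measured 0.149 m, so it is up.
- **Forces:** the highest wrist force I read was about 35 N, while finding the stop on the first stroke. With the hand lifted, force readings were near zero.
- **Bystanders:** comparing depth before and after, the changes I listed were at the pin and along a strip at the right edge, most likely the robot's own arm. I printed only 60 of the 87 changed pixels. None of the changes reached the vial, the stopper or the cap.

**Disagreements:**
- **Fingertip position:** the closed fingertips touched the cap with the TCP at 0.134 m. That puts the tips about 16 mm above the TCP, not 14 mm below it as stated. I found contact and the stop by force and depth instead.
- **Pin reading after the third stroke:** the first reading was low, about 0.126 m, because the hand hid the pin head. The 0.1415 m figure comes from the clear view after lifting.

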